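# Press a stopper home with the bench locking clamp

## Task

Press the white stopper fully home in the small amber bottle with the bench locking clamp, leaving the stopper itself to the clamp's spindle and not your fingers: first slide the bottle gently along the base plate until it sits fully home against both faces of the V-block. Then press the clamp handle down until it snaps over centre and stays locked by itself once you let go, without forcing it hard against its stop. Finally flick the thumb release lever towards the jaw so that the clamp springs wide open, leave the bottle standing in the V-block, and do not disturb the other things on the counter.

Things in the scene. Friction and masses are not known exactly. Their poses are not given: they have to be found in the camera images.
- clamp: bench locking clamp fixed to the counter; origin on the counter under the nest; x = towards the handle end, z up. Aluminium base plate x -90..260 mm, 110 mm wide, 18 mm thick. Steel body 38 mm wide at x 60..200 mm, up to 146 mm above the counter. The rear pin sits in a slot whose setting differs. Jaw pivot x 78 mm, 104 mm up; open, the jaw with its rubber-tipped spindle is raised over x > 15 mm, above 145 mm.
- nest (a point): point on top of the base plate (18 mm above the counter) where the bottle's axis stands when fully home in the white V-block. Axes as the clamp: the bottle slides home along +x (towards the handle end), z up. The V (80 degrees, opening to -x, 56 mm high) has its faces 22 mm from this point.
- bottle_center (a point): centre of the small amber glass bottle (loose, about 150 g; body 44 mm diameter, 62 mm high; neck 25 mm diameter up to 83.5 mm): on its axis, 44 mm above its underside, z along the axis. Starts standing on the base plate 27..45 mm short of home (-x side) and up to 6 mm to the side. Slides with under 1 N; push with less than 15 N.
- stopper_top (a point): centre of the top of the white stopper (flange 25 mm diameter, 5 mm thick) in the bottle's mouth; starts 6 to 8 mm proud, top at most 97 mm above the bottle's underside.
- stopper (a joint): how far the stopper is pressed in, m: 0 = 8 mm proud, 0.008 = fully home (flange on the rim). Tight fit: about 18 N along its axis.
- spindle_tip (a point): centre of the underside of the sprung, rubber-tipped spindle (14 mm diameter) at the jaw's front; closing the clamp brings it down on the stopper of a bottle that is fully home.
- jaw (a joint): jaw angle, rad: 0 = wide open (a spring holds it there), about 0.8 = closed on the bottle.
- handle (a joint): knuckle angle (handle against toggle link), rad: about 0 = open, handle sloping up at 45 degrees; dead centre about 1.24; about 1.28 = against its stop, past centre, locked. Let go short of dead centre, it springs back up.
- handle_end (a point): point on top of the handle's rubber grip (60 x 24 mm), 23 mm from its free end; z normal to the grip, x along the handle to its end. In the clamp's frame it goes from about x 188, z 241 mm (open) in a shallow arc to x 228, z 141 mm (locked; z differs by up to 13 mm from clamp to clamp, so feel for the stop). Needs up to 12 N, then snaps over to a stiff stop; keep under 30 N.
- release_tab (a point): centre of the rear face (away from the jaw) of the release lever's thumb plate (20 mm wide, 18 tall, 6 thick), standing up from the handle 50 mm nearer the jaw than handle_end; its top is 31 mm above the handle's top. x along the handle, away from the jaw. With the clamp locked: at about x 179, z 167 mm of the clamp (z +- 11 mm).
- release (a joint): release lever angle, rad: 0 = at rest (sprung), grows as the thumb plate is pushed towards the jaw, at most 0.5. When locked: 2 mm of free play at the plate (0.07 rad), then about 5 N trips the clamp and the handle swings up by its spring. Keep under 30 N.
- amber_bottle: capped amber bottle, 60 mm diameter, 130 mm tall, red cap; origin under its centre. Bystander.
- ointment_jar: white ointment jar, 64 mm diameter, 55 mm tall; origin under its centre. Bystander.
- mortar: white porcelain mortar bowl, 96 mm across, 60 mm tall; origin under its centre. Bystander.
Mind the look-alikes: they are no part of the job. Leave any blue look-alike of the part that bears bottle_center alone.

How it is judged:
On the way, in this order (a step that is already met when the one before it is completed fails the run):
1. the bottle is slid fully home in the V-block (axis within 4 mm of the nest point, upright), stopper still proud (horizontal distance between bottle_center and nest below 0.004 m and angle between bottle_center's own z axis and vertical below 0.1 rad and value of joint stopper below 0.0045 m), for 0.2 s.
2. the clamp is locked past dead centre with no finger on the handle, and has pressed the stopper home (value of joint handle above 1.26 rad and value of joint stopper above 0.007 m and contact force between the fingers and handle below 0.5 N), for 0.3 s.
3. the release lever is pushed (over 0.08 rad) while the clamp is still closed (value of joint release above 0.08 rad and value of joint handle above 1.15 rad).
At the end, for the whole second after the job is handed in: the stopper is pressed home (within 1 mm), the clamp stands wide open (jaw angle under 0.15 rad, knuckle under 0.3 rad), and the bottle stands upright and still in the V-block (axis within 8 mm of the nest point) (value of joint jaw below 0.15 rad and value of joint handle below 0.3 rad and value of joint stopper above 0.007 m and horizontal distance between bottle_center and nest below 0.008 m and angle between bottle_center's own z axis and vertical below 0.1 rad and linear speed of bottle below 0.02 m/s); the robot touches nothing.
It fails at once if the handle is forced (fingers press on it with more than 30 N) (contact force between the fingers and handle above 30 N).
It fails at once if the glass bottle is pushed with more than 15 N or tipped by more than 20 degrees (contact force between the fingers and bottle above 15 N or angle between bottle_center's own z axis and vertical above 0.35 rad).
It fails at once if the release lever is forced with more than 30 N (contact force between the fingers and release above 30 N).
It fails at once if the stopper is pressed with the fingers (more than 2 N) (contact force between the fingers and stopper above 2 N).
It fails at once if another thing on the counter is moved by more than 20 mm (distance of any of amber_bottle, ointment_jar, mortar from where it was at the start of the episode above 0.02 m).
It also fails if it takes over 58 s, if anything falls off the work surface, if the arm or the gripper's body presses on something with over 40 N, if the wrist force passes 120 N, or if a joint passes its speed limit or range.

## Robot

A 6-joint arm with a two-finger parallel gripper is mounted at the origin on the work surface. World frame = base frame: x ahead of the robot, y to its left, z up, the work surface at z = 0. Lengths are in m, angles in rad, forces in N, time in s.
With the tool pointing down it reaches from about 0.3 to 0.875 m from the base axis. Payload 6.4 kg.
Tool frame: the origin (TCP) lies midway between the tips of the shut fingers; the grasp point (between the pads) lies 19 mm behind it; x points along the fingers, y is the direction in which the jaws open and shut, and the axes are right-handed (so a half turn about x gives the same grasp; the last joint's range is limited). The gripper opens to 85 mm and grips with 20 to 120 N. Pads are 22 mm wide; open, the fingers measure 114 mm over their backs; the gripper's body (76 mm by 85 mm) begins 54 mm behind the grasp point. The pads swing forward as they close: fully open they stand 13 mm farther back than shut.
Start: joints at [0.895, 0.181, 1.607, -0, 1.354, -0.206], TCP at [0.26, 0.513, 0.231] pointing down, gripper open.
Joint ranges: [-2.99, 2.99], [-0.89, 2.07], [0.3, 2.58], [-1.14, 4.28], [0, 2.63], [-3.12, 3.12]. Speed limits (rad/s): [2.57, 2.57, 3.01, 3.14, 3.14, 3.14].

## Interface

Orientations are given as a unit quaternion [w, x, y, z].
In Python, from bench import ctrl gives the robot as it stands.
- The arm moves only by the tool step_arm, never from a script. Its argument "motion" is a list of rows, each a list of 7 numbers: the shift along the tool's x, y, z in mm, then the turn, a rotation vector about the tool's x, y, z in degrees, then the closure in counts, from 0 (fully open) to 255 (shut). In form: [[tx, ty, tz, rx, ry, rz, hand], ...]. A call has 1 to 10 rows; each row is the pose to reach, as a shift and turn from the pose commanded when the call began, along the tool's axes at that moment; what a row does not reach only later rows make up. A row lasts 1/8 s, in which the tool goes at most 62.5 mm and 10.7 degrees, less where a joint would pass 70% of its speed; a pose out of reach is approached as far as the arm can. A call with a gripper value outside its range is refused whole. The fingers move at their own pace and stop on an object; the grip force is fixed at half the most. Time passes only in rows, so rows that repeat a pose let the fingers close. It gives the time, the measured TCP pose, the force and the opening at its end, in the units of the state.
- ctrl.get_obs(): the state, without advancing time (a new reading comes with each control period).
- ctrl.camera(name): name is "scene" or "top"; returns (picture, depth): 480x640x3 uint8, red, green, blue; 480x640 float32, m along the optical axis (not along the pixel's ray), 0 where there is no reading.
- ctrl.camera_info(name): a dict with "fx", "fy", "cx", "cy" (pixels), "T" (4x4, takes a point from camera to world coordinates). Camera axes: x right, y down, z forward; pixel columns grow to the right and rows downward; lengths in m; the calibration is good to about 2 mm. A picture is of the moment at which its call begins. camera_info takes no time and is no camera call.
- ctrl.hand_in(): hands the job in, once; it reports no verdict.
The state is a dict: "time_s": time; "q": joint angles; "dq": joint speeds; "joint_efforts": joint torques, N m; "eef_pos": TCP position; "eef_rot": TCP orientation; "wrist_force": force on the tool from outside, world axes, zero at the start; "torque": the same for the moment, N m; "opening": opening from 0.0 (shut) to 1.0 (fully open).
Only numpy, scipy, OpenCV 4.12 (cv2) and the standard library are available. Lean on these libraries where they do the work, as an engineer would, in place of code of your own. Each camera call takes 0.05 s, during which the arm holds its last target. There are 200 camera calls.

## Working session

There is one attempt and no reset: what is moved stays moved. The work goes in short steps, Python scripts to look and compute and a tool call to move; the robot and the scene stay as the last step left them, time stands still between calls to the robot, and variables do not carry over. Pictures are saved under pics/ and viewed, about 8 in all and at most 12, crops included, and the job is handed in when it is done.

Besides the shell and the picture viewer there is one more tool, called after "Call:" as name(argument=value, ...), one argument or row to a line, values as JSON. step_arm: Moves the arm, as the interface text tells. Its arguments: {"type":"object","properties":{"motion":{"type":"array","items":{"type":"array","items":{"type":"number"}}}},"required":["motion"]}

```bash
mkdir -p pics; ls
cat > h.py <<'E'
import numpy as np, cv2
from bench import ctrl
from scipy.spatial.transform import Rotation as R
def snap(n,f):
    p,d=ctrl.camera(n); cv2.imwrite('pics/%s.png'%f,p[:,:,::-1]); np.savez('%s.npz'%f,p=p,d=d); return p,d
def cloud(n,d):
    i=ctrl.camera_info(n); v,u=np.mgrid[:480,:640]
    c=np.stack([(u-i['cx'])/i['fx']*d,(v-i['cy'])/i['fy']*d,d,np.ones_like(d)],-1)
    return (c@np.array(i['T']).T)[...,:3]
E
python3 - <<'E'
from h import *
for n in('scene','top'):
    snap(n,n+'0'); i=ctrl.camera_info(n); print(n,i['fx'],i['cx'],i['cy'],np.round(i['T'],3).tolist())
o=ctrl.get_obs(); print(o)
a=cv2.imread('pics/scene0.png');b=cv2.imread('pics/top0.png')
E
```

```text
pics
scene 493.33860649250846 333.3689394177507 239.7254147886362 [[-0.763, 0.478, -0.434, 0.961], [0.646, 0.558, -0.521, 0.53], [-0.007, -0.678, -0.735, 0.911], [0.0, 0.0, 0.0, 1.0]]
top 483.17911281214964 323.35939927477006 244.1842770499714 [[-0.019, -0.984, 0.175, 0.294], [-1.0, 0.019, -0.005, -0.019], [0.002, -0.175, -0.985, 1.251], [0.0, 0.0, 0.0, 1.0]]
{'time_s': 0.1, 'q': array([ 8.94657906e-01,  1.81452060e-01,  1.60791696e+00, -2.75542535e-05,
        1.35379685e+00, -2.06315775e-01]), 'dq': array([-0.00070064, -0.00232203, -0.00425181,  0.00013015, -0.00096624,
        0.00045837]), 'joint_efforts': array([-4.47873381e-04, -4.45875371e+01, -3.52240026e+01, -2.45367419e-04,
        4.10529727e-03,  2.32067379e-05]), 'eef_pos': array([0.25999909, 0.51229907, 0.23047817]), 'eef_rot': array([ 0.68745743,  0.16407476,  0.68791529, -0.16508879]), 'wrist_force': array([ 0.55270361, -0.45337082, -0.18368072]), 'torque': array([-0.03292249,  0.04174743, -0.02829696]), 'opening': 0.9994546931624068}
```

View pics/scene0.png

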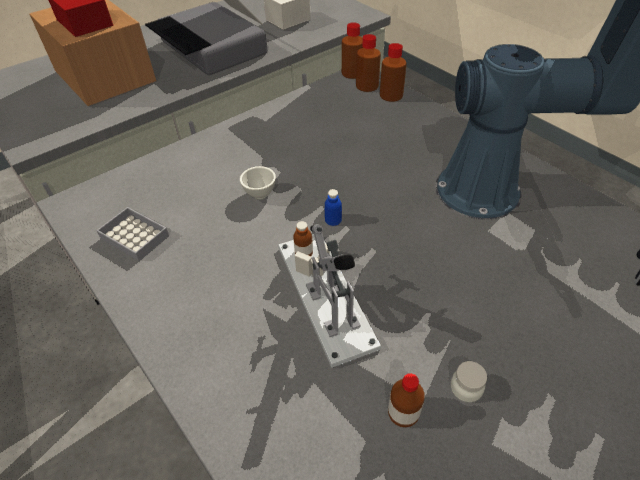

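View pics/top0.png

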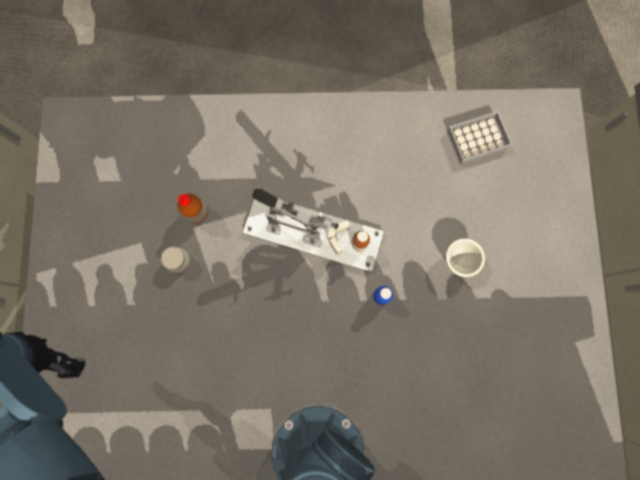

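The top view shows the clamp plate around (315,233), its handle end to the left at (262,195). The amber bottle is at (361,240), the blue look-alike at (383,294). I'll measure these in 3D.

```bash
python3 - <<'E'
from h import *
P=[];C=[]
for n in('scene','top'):
    z=np.load(n+'0.npz'); c=cloud(n,z['d']); m=z['d']>0
    P.append(c[m]);C.append(z['p'][m].astype(int))
    for q in [(0,0)]: 
        t=c[m]; s=(abs(t[:,0]-.5)<.3)&(abs(t[:,1])<.3); print(n,'counter z',np.median(t[s,2]))
    t=c[m];s=(t[:,2]>.012)&(t[:,2]<.026)&(t[:,0]>.35)&(t[:,0]<.65)&(abs(t[:,1])<.3)
    col=z['p'][m].astype(int); bright=col.min(1)>140
    q=t[s&bright]; r=cv2.minAreaRect((q[:,:2]*1000).astype(np.float32)); print(n,len(q),r,np.median(q[:,2]),cv2.boxPoints(r).round(1).tolist())
    hsv=cv2.cvtColor(z['p'],cv2.COLOR_RGB2HSV)[m].astype(int)
    am=(hsv[:,0]<18)&(hsv[:,1]>150)&(t[:,2]>.02)&(t[:,0]>.3)&(t[:,0]<.65)&(abs(t[:,1])<.2)
    a=t[am]; print('amber',len(a),a.min(0),a.max(0),np.median(a,0))
    np.savez('c_%s.npz'%n,t=t,col=col)
E
python3 - <<'E'
import cv2,numpy as np
a=cv2.imread('pics/top0.png')[170:290,230:400];b=cv2.imread('pics/scene0.png')[180:370,260:400]
a=cv2.resize(a,(680,480)[:2] and (600,424),interpolation=2)
cv2.imwrite('pics/crop_s.png',cv2.resize(b,None,fx=3.1,fy=3.1,interpolation=2))
cv2.imwrite('pics/crop_t.png',a)
E
```

```text
scene counter z 0.0020192183682685716
scene 3245 ((548.3201904296875, 3.1730499267578125), (351.55224609375, 111.50914001464844), 71.88780975341797) 0.019664215198834878 [[440.70001220703125, -146.60000610351562], [546.7000122070312, -181.1999969482422], [656.0, 152.89999389648438], [550.0, 187.60000610351562]]
amber 256 [ 0.50081213 -0.13145631  0.02704009] [ 0.53761375 -0.09452676  0.10466487] [ 0.52488585 -0.10582663  0.0856207 ]
top counter z -0.00022831314871474273
top 3430 ((547.1583862304688, 1.0445709228515625), (349.9414978027344, 111.27662658691406), 71.939697265625) 0.01749081224074278 [[440.0, -148.10000610351562], [545.7999877929688, -182.60000610351562], [654.2999877929688, 150.10000610351562], [548.5, 184.60000610351562]]
amber 78 [ 0.49365659 -0.1347696   0.07702671] [ 0.52040527 -0.10046052  0.10612255] [ 0.50220679 -0.11257848  0.08564718]
```

View pics/crop_s.png

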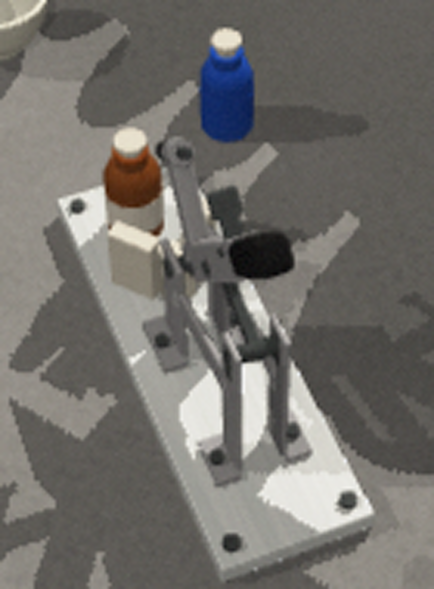

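```bash
cat >> h.py <<'E'
yaw=np.deg2rad(71.92); X=np.array([np.cos(yaw),np.sin(yaw),0]); Y=np.array([-X[1],X[0],0]); N=np.array([.5214,-.0788,0])
B=np.stack([X,Y,[0,0,1]],1)
def toc(p): return (np.asarray(p)-N)@B*1000
def tow(p): return N+np.asarray(p)/1000@B.T
E
python3 - <<'E'
from h import *
for n in('scene','top'):
    z=np.load('c_%s.npz'%n);t=toc(z['t']);col=z['col']
    hsv=cv2.cvtColor(col[None].astype(np.uint8),cv2.COLOR_RGB2HSV)[0].astype(int)
    w=(hsv[:,1]<90)&(hsv[:,2]>120)&(t[:,2]>98)&(t[:,2]<125)&(t[:,0]<-8)&(t[:,0]>-90)&(abs(t[:,1])<30)
    a=t[w];print(n,'stopper',len(a),a.min(0).round(1),a.max(0).round(1),np.median(a,0).round(1))
    top=a[a[:,2]>np.percentile(a[:,2],50)-0];print(cv2.minEnclosingCircle(top[:,:2].astype(np.float32)),top.mean(0).round(1))
    am=(hsv[:,0]<18)&(hsv[:,1]>130)&(t[:,2]>24)&(t[:,2]<110)&(t[:,0]<0)&(t[:,0]>-110)&(abs(t[:,1])<40);a=t[am]
    for lo,hi in((25,60),(60,75),(86,101)):
        b=a[(a[:,2]>lo)&(a[:,2]<hi)]
        if len(b)>8:
            A=np.c_[2*b[:,:2],np.ones(len(b))];s=np.linalg.lstsq(A,(b[:,:2]**2).sum(1),rcond=None)[0];print('  circ',lo,len(b),s[:2].round(1),np.sqrt(s[2]+s[0]**2+s[1]**2).round(1),b.min(0).round(),b.max(0).round())
    g=(hsv[:,2]<60)&(t[:,2]>190)&(t[:,0]>100)&(t[:,0]<260)&(abs(t[:,1])<40);a=t[g]
    print('  grip',len(a),a.min(0).round(1),a.max(0).round(1),a.mean(0).round(1))
    vb=(t[:,2]>66)&(t[:,2]<82)&(t[:,0]>-30)&(t[:,0]<30)&(abs(t[:,1])<45)&(hsv[:,1]<90)&(hsv[:,2]>150);a=t[vb]
    print('  vblock',len(a),a.min(0).round(1),a.max(0).round(1),np.median(a,0).round(1))
    for nm,c in(('blue',(hsv[:,0]>100)&(hsv[:,0]<130)&(hsv[:,1]>150)),('red',(hsv[:,0]<8)&(hsv[:,1]>220)&(hsv[:,2]>170))):
        s=c&(abs(t[:,0]-80)<400)&(abs(t[:,1])<200)&(t[:,2]>20);a=t[s];print('  ',nm,len(a),np.median(a,0).round() if len(a) else 0,a.max(0).round() if len(a) else 0)
    tall=(t[:,2]>100)&(t[:,0]<320)&(t[:,0]>-100)&(abs(t[:,1])<120); print('  tall',t[tall].min(0).round(),t[tall].max(0).round())
E
```

```text
scene stopper 82 [-49.  -18.  102.1] [-22.8   7.4 119. ] [-36.8  -7.3 113.9]
((-35.89015579223633, -5.6861114501953125), 13.25384521484375) [-37.   -6.1 115.6]
  circ 60 55 [-37.1  -7.1] 20.2 [-37. -28.  64.] [-16.  11.  75.]
  circ 86 96 [-36.4  -7.1] 13.6 [-47. -25.  86.] [-19.  11. 101.]
  grip 351 [130.5 -13.4 191.7] [217.4   9.9 263. ] [186.1  -4.7 239.1]
  vblock 93 [  1.1 -41.3  70.8] [30.  36.2 79. ] [ 17.  -26.1  75.5]
   blue 351 [-116.  101.   58.] [-106.  125.   88.]
   red 0 0 0
  tall [-49. -23. 100.] [217.  19. 263.]
top stopper 80 [-51.7 -17.7 101.4] [-27.5   6.4 118.6] [-40.3  -6.  112.1]
((-40.47119903564453, -5.068670749664307), 11.75891399383545) [-40.8  -5.4 114.2]
  circ 86 35 [-40.7  -4.9] 14.7 [-58.  -9.  86.] [-23.  15. 101.]
  grip 190 [168.4  -8.3 223.1] [212.1  11.1 260.9] [189.    1.8 244.5]
  vblock 163 [-29.6 -39.4  66.3] [29.8 40.5 81.5] [14.9  8.8 72.9]
   blue 94 [-123.  121.   65.] [-111.  129.   84.]
   red 98 [392.  39. 129.] [406.  51. 133.]
  tall [-52. -22. 100.] [215.  23. 261.]
```

```bash
cat >> h.py <<'E'
def rot(tilt,s=1):
    # tool x = sin(t)X - cos(t)Z
    t=np.deg2rad(tilt); d=np.sin(t)*X-np.cos(t)*np.array([0,0,1]); y=s*Y
    return R.from_matrix(np.stack([d,y,np.cross(d,y)],1))
def cur():
    o=ctrl.get_obs(); q=o['eef_rot']; return o, o['eef_pos'], R.from_quat([q[1],q[2],q[3],q[0]])
def row(pc,tilt,s):
    o,p,r=cur(); print('row',pc,(r.inv().apply(tow(pc)-p)*1000).round(1),np.rad2deg((r.inv()*rot(tilt,s)).as_rotvec()).round(1))
def st():
    o,p,r=cur(); print('t',round(o['time_s'],2),'clamp',toc(p).round(1),'F(clamp)',(o['wrist_force']@B).round(2),'op',round(o['opening'],2),'q',o['q'].round(2))
E
python3 - <<'E'
from h import *
st()
for s in(1,-1): row([-105,-5,200],35,s); row([-105,-5,42],35,s)
E
```

```text
t 0.1 clamp [480.8 431.9 230.5] F(clamp) [-0.26 -0.67 -0.18] op 1.0 q [ 0.89  0.18  1.61 -0.    1.35 -0.21]
row [-105, -5, 200] [  31.1 -511.6  521.8] [-95.4 -25.9  30.1]
row [-105, -5, 42] [ 189.1 -511.4  521.8] [-95.4 -25.9  30.1]
row [-105, -5, 200] [  31.1 -511.6  521.8] [78.4 28.9 24.8]
row [-105, -5, 42] [ 189.1 -511.4  521.8] [78.4 28.9 24.8]
```

Call:
step_arm(
  motion=[
    [0, -51, 52, 8, 3, 2.5, 255],
    [0, -102, 104, 16, 6, 5, 255],
    [0, -153, 156, 24, 9, 7.5, 255],
    [0, -204, 208, 32, 12, 10, 255],
    [5, -255, 260, 40, 15, 12.5, 255],
    [10, -306, 312, 48, 18, 15, 255],
    [15, -357, 364, 56, 21, 17.5, 255],
    [20, -408, 416, 64, 24, 20, 255],
    [25, -460, 470, 72, 27, 22.5, 255],
    [31, -512, 522, 78.4, 28.9, 24.8, 255],
  ],
)

```text
time_s: 1.35
eef_pos: [0.4602, -0.0813, 0.2078]
eef_rot: [0.269, 0.72, 0.519, -0.374]
wrist_force: [1.7, 0.7, -1.1]
opening: -0.001
```

Run:
```python
from h import *
st()
row([-105,-5,42],35,-1);row([-80,-4,42],35,-1)
```

```text
t 1.35 clamp [-21.4  57.4 207.8] F(clamp) [ 1.14 -1.38 -1.12] op -0.0 q [-0.82  0.05  1.92  0.53  1.5  -0.63]
row [-105, -5, 42] [ 87.6  62.9 163.6] [-0.2 -0.2 -0.2]
row [-80, -4, 42] [102.   61.8 143.1] [-0.2 -0.2 -0.2]
```

Call:
step_arm(
  motion=[
    [-20, 31, 37, 0, 0, 0, 255],
    [-41, 62, 73, 0, 0, 0, 255],
    [-41, 62, 73, 0, 0, 0, 255],
    [-41, 62, 73, 0, 0, 0, 255],
  ],
)

```text
time_s: 1.85
eef_pos: [0.4926, -0.1765, 0.1992]
eef_rot: [0.27, 0.718, 0.521, -0.373]
wrist_force: [-0.3, 1.0, 0.2]
opening: 0.003
```

Run:
```python
from h import *
st()
row([-105,-5,42],35,-1);row([-80,-4,42],35,-1)
snap('top','top1');p,d=snap('scene','scene1')
cv2.imwrite('pics/s1c.png',cv2.resize(p[80:380,180:480,::-1],(600,600)))
```

```text
t 1.85 clamp [-101.8   -2.9  199.2] F(clamp) [0.82 0.56 0.2 ] op 0.0 q [-0.89  0.24  1.72  0.5   1.54 -0.69]
row [-105, -5, 42] [126.7   2.2  93.1] [-0.  -0.1  0.1]
row [-80, -4, 42] [141.1   1.2  72.6] [-0.  -0.1  0.1]
```

View pics/s1c.png

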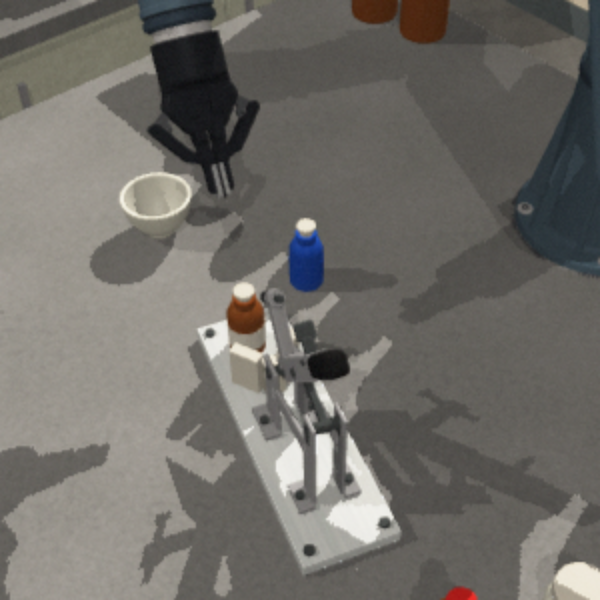

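The gripper is shut, tilted and above the -x side of the bottle, well clear of the mortar and the blue bottle. Descending now.

Call:
step_arm(
  motion=[
    [42, 1, 31, 0, 0, 0, 255],
    [84, 2, 62, 0, 0, 0, 255],
    [127, 2, 93, 0, 0, 0, 255],
    [127, 2, 93, 0, 0, 0, 255],
    [134, 2, 83, 0, 0, 0, 255],
    [138, 1, 77, 0, 0, 0, 255],
    [138, 1, 77, 0, 0, 0, 255],
  ],
)

```text
time_s: 2.82
eef_pos: [0.5001, -0.1619, 0.0445]
eef_rot: [0.273, 0.718, 0.521, -0.373]
wrist_force: [-0.5, -0.5, 0.5]
opening: -0.002
```

Run:
```python
from h import *
st()
for x in(-75,-70,-60,-50,-42,-38,-35,-33,-31): row([x,-3,42],35,-1)
```

```text
t 2.83 clamp [-85.6  -5.5  44.5] F(clamp) [-0.62  0.3   0.53] op -0.0 q [-0.86  0.48  1.79  0.54  1.27 -0.82]
row [-75, -3, 42] [ 8.1 -2.5 -7.3] [ 0.2  0.  -0.1]
row [-70, -3, 42] [ 10.9  -2.5 -11.4] [ 0.2  0.  -0.1]
row [-60, -3, 42] [ 16.7  -2.5 -19.6] [ 0.2  0.  -0.1]
row [-50, -3, 42] [ 22.4  -2.5 -27.8] [ 0.2  0.  -0.1]
row [-42, -3, 42] [ 27.   -2.4 -34.3] [ 0.2  0.  -0.1]
row [-38, -3, 42] [ 29.3  -2.4 -37.6] [ 0.2  0.  -0.1]
row [-35, -3, 42] [ 31.   -2.4 -40.1] [ 0.2  0.  -0.1]
row [-33, -3, 42] [ 32.1  -2.4 -41.7] [ 0.2  0.  -0.1]
row [-31, -3, 42] [ 33.3  -2.4 -43.3] [ 0.2  0.  -0.1]
```

Call:
step_arm(
  motion=[
    [6, -1, -5, 0, 0, 0, 255],
    [8, -1, -7.3, 0, 0, 0, 255],
    [9, -1, -9, 0, 0, 0, 255],
    [10, -1, -10.3, 0, 0, 0, 255],
    [11.2, -1, -11.8, 0, 0, 0, 255],
    [12.4, -1, -13.4, 0, 0, 0, 255],
    [13.5, -1, -15, 0, 0, 0, 255],
    [14.6, -1.5, -16.6, 0, 0, 0, 255],
    [15.7, -1.5, -18.2, 0, 0, 0, 255],
    [16.8, -1.5, -19.8, 0, 0, 0, 255],
  ],
)

```text
time_s: 4.08
eef_pos: [0.5058, -0.1369, 0.0402]
eef_rot: [0.271, 0.718, 0.521, -0.373]
wrist_force: [-0.4, -0.7, -0.2]
opening: -0.003
```

Run:
```python
from h import *
st()
p,d=snap('scene','scene2')
cv2.imwrite('pics/s2c.png',cv2.resize(p[180:300,240:400,::-1],(800,600)))
```

```text
t 4.08 clamp [-60.   -3.2  40.2] F(clamp) [-0.79  0.14 -0.18] op -0.0 q [-0.82  0.48  1.81  0.56  1.24 -0.8 ]
```

View pics/s2c.png

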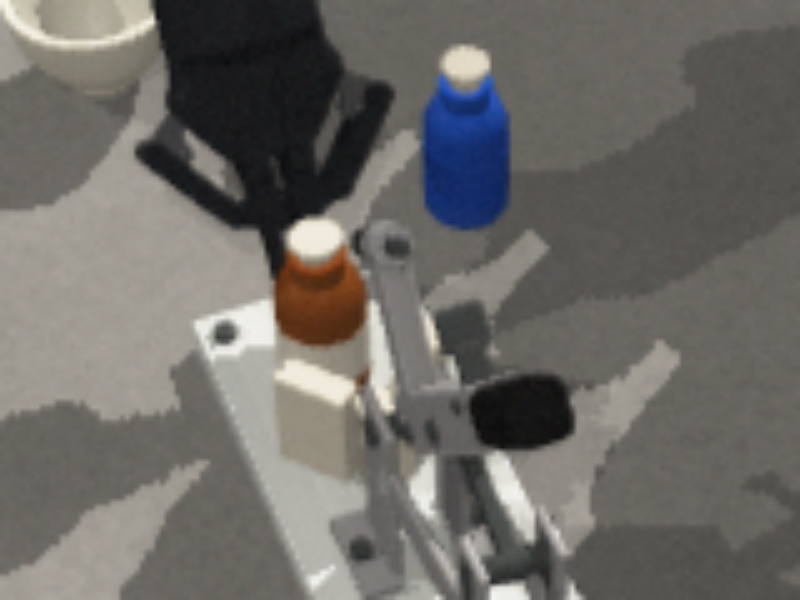

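The bottle stands upright and moves ahead of the fingers. I'll keep pushing, slower towards the end.

Call:
step_arm(
  motion=[
    [1.5, 0, -2.5, 0, 0, 0, 255],
    [3, 0, -5, 0, 0, 0, 255],
    [4.5, 0, -7.3, 0, 0, 0, 255],
    [6.2, 0, -9.8, 0, 0, 0, 255],
    [8, 0, -12.3, 0, 0, 0, 255],
    [9.5, 0, -14.3, 0, 0, 0, 255],
    [10.7, 0, -16, 0, 0, 0, 255],
    [11.8, 0, -17.6, 0, 0, 0, 255],
  ],
)

```text
time_s: 5.12
eef_pos: [0.5124, -0.1168, 0.0407]
eef_rot: [0.271, 0.718, 0.521, -0.373]
wrist_force: [-0.4, -1.3, 0.5]
opening: -0.002
```

Run:
```python
from h import *
st()
for k in range(1):
    p,d=snap('scene','scene3'); st()
    c=cloud('scene',d);t=toc(c[d>0]);hsv=cv2.cvtColor(p,cv2.COLOR_RGB2HSV)[d>0].astype(int)
    w=(hsv[:,1]<90)&(hsv[:,2]>120)&(t[:,2]>110)&(t[:,2]<125)&(t[:,0]<12)&(t[:,0]>-90)&(abs(t[:,1])<20);print(t[w].mean(0),cv2.minEnclosingCircle(t[w][:,:2].astype(np.float32)))
```

```text
t 5.12 clamp [-38.9  -3.2  40.7] F(clamp) [-1.38 -0.07  0.51] op -0.0 q [-0.79  0.47  1.82  0.58  1.22 -0.78]
t 5.17 clamp [-38.7  -3.2  40.7] F(clamp) [-0.53 -0.41 -0.3 ] op -0.0 q [-0.79  0.47  1.82  0.58  1.22 -0.78]
[ -8.73327157  -6.25501611 113.98540999] ((-9.285504341125488, -5.613111972808838), 12.392571449279785)
```

Call:
step_arm(
  motion=[
    [0.6, 0, -0.8, 0, 0, 0, 255],
    [1.2, 0, -1.6, 0, 0, 0, 255],
    [1.7, 0, -2.5, 0, 0, 0, 255],
    [2.3, 0, -3.3, 0, 0, 0, 255],
    [2.9, 0, -4.1, 0, 0, 0, 255],
  ],
)

```text
time_s: 5.8
eef_pos: [0.5139, -0.112, 0.0406]
eef_rot: [0.271, 0.718, 0.521, -0.373]
wrist_force: [-1.3, 0.0, -0.3]
opening: 0.003
```

```bash
cat >> h.py <<'E'
def stop(f):
    for n in('scene','top'):
        p,d=snap(n,f+n)
        c=cloud(n,d);t=toc(c[d>0]);hsv=cv2.cvtColor(p,cv2.COLOR_RGB2HSV)[d>0].astype(int)
        w=(hsv[:,1]<90)&(hsv[:,2]>110)&(t[:,2]>100)&(t[:,2]<125)&(t[:,0]<16)&(t[:,0]>-50)&(abs(t[:,1])<20)
        a=t[w]; off=(1.2,-.2) if n=='scene' else (-1.2,.2)
        if len(a)>5: zt=np.percentile(a[:,2],90); a=a[a[:,2]>zt-6]; print(n,len(a),'top z',zt.round(1),np.array(cv2.minEnclosingCircle(a[:,:2].astype(np.float32))[0]).round(1)-off)
E
python3 - <<'E'
from h import *
st();stop('a');st()
E
```

```text
t 5.8 clamp [-33.9  -3.2  40.6] F(clamp) [-0.36  1.23 -0.34] op 0.0 q [-0.78  0.46  1.83  0.58  1.22 -0.77]
scene 79 top z 116.3 [-5.6 -6.3]
top 75 top z 114.6 [-5.6 -5.3]
t 5.9 clamp [-33.9  -3.2  40.6] F(clamp) [-0.03  0.88  0.15] op -0.0 q [-0.78  0.46  1.83  0.58  1.22 -0.77]
```

Call:
step_arm(
  motion=[
    [0.5, 0, -0.7, 0, 0, 0, 255],
    [0.9, 0, -1.3, 0, 0, 0, 255],
    [1.3, 0, -1.9, 0, 0, 0, 255],
    [1.7, 0, -2.5, 0, 0, 0, 255],
  ],
)

```text
time_s: 6.4
eef_pos: [0.5148, -0.1093, 0.0406]
eef_rot: [0.271, 0.718, 0.521, -0.373]
wrist_force: [-0.7, -1.9, 0.0]
opening: -0.004
```

Run:
```python
from h import *
st();stop('b');st()
```

```text
t 6.4 clamp [-31.   -3.2  40.6] F(clamp) [-2.05  0.04  0.04] op -0.0 q [-0.77  0.46  1.83  0.58  1.21 -0.77]
scene 81 top z 116.3 [-2.5 -3.9]
top 69 top z 115.7 [-2.9 -3.9]
t 6.5 clamp [-30.9  -3.1  40.6] F(clamp) [-0.8   0.23 -0.66] op -0.0 q [-0.77  0.46  1.83  0.58  1.21 -0.77]
```

Call:
step_arm(
  motion=[
    [0.5, 0, -0.7, 0, 0, 0, 255],
    [0.9, 0, -1.3, 0, 0, 0, 255],
    [1.3, 0, -1.9, 0, 0, 0, 255],
  ],
)

```text
time_s: 6.88
eef_pos: [0.5155, -0.107, 0.0407]
eef_rot: [0.271, 0.718, 0.521, -0.373]
wrist_force: [-0.8, -1.6, 0.3]
opening: -0.002
```

Run:
```python
from h import *
st();stop('c');st()
```

```text
t 6.88 clamp [-28.6  -3.2  40.7] F(clamp) [-1.75  0.29  0.3 ] op -0.0 q [-0.77  0.46  1.83  0.58  1.21 -0.77]
scene 81 top z 115.5 [-1.9 -2.1]
top 72 top z 114.8 [ 0.1 -1.8]
t 6.97 clamp [-28.5  -3.2  40.7] F(clamp) [-1.03  0.58 -0.11] op 0.0 q [-0.77  0.46  1.83  0.58  1.21 -0.77]
```

Call:
step_arm(
  motion=[
    [0.4, 0, -0.6, 0, 0, 0, 255],
    [0.8, 0, -1.1, 0, 0, 0, 255],
  ],
)

```text
time_s: 7.22
eef_pos: [0.516, -0.1057, 0.0407]
eef_rot: [0.271, 0.718, 0.521, -0.373]
wrist_force: [-0.7, -1.7, 0.3]
opening: 0.002
```

Call:
step_arm(
  motion=[
    [0.3, 0, -0.4, 0, 0, 0, 255],
    [0.5, 0, -0.7, 0, 0, 0, 255],
  ],
)

```text
time_s: 7.48
eef_pos: [0.5163, -0.1049, 0.0407]
eef_rot: [0.271, 0.718, 0.521, -0.373]
wrist_force: [-0.7, -1.7, -0.1]
opening: -0.001
```

Run:
```python
from h import *
st();stop('d');st()
```

```text
t 7.47 clamp [-26.4  -3.2  40.7] F(clamp) [-1.84  0.16 -0.09] op -0.0 q [-0.77  0.46  1.83  0.59  1.21 -0.77]
scene 70 top z 116.4 [ 2.1 -0.6]
top 73 top z 114.9 [ 2.1 -0.2]
t 7.58 clamp [-26.4  -3.2  40.7] F(clamp) [-2.26  0.84 -0.63] op -0.0 q [-0.77  0.46  1.83  0.59  1.21 -0.77]
```

Call:
step_arm(
  motion=[
    [0.2, 0, -0.3, 0, 0, 0, 255],
    [0.4, 0, -0.6, 0, 0, 0, 255],
  ],
)

```text
time_s: 7.82
eef_pos: [0.5164, -0.1046, 0.0406]
eef_rot: [0.271, 0.718, 0.521, -0.373]
wrist_force: [-3.0, -3.4, 0.0]
opening: -0.004
```

Call:
step_arm(
  motion=[
    [0.2, 0, -0.3, 0, 0, 0, 255],
    [0.3, 0, -0.5, 0, 0, 0, 255],
  ],
)

```text
time_s: 8.07
eef_pos: [0.5165, -0.1044, 0.0406]
eef_rot: [0.272, 0.718, 0.521, -0.374]
wrist_force: [-4.2, -6.3, -0.0]
opening: -0.003
```

Run:
```python
from h import *
st();stop('e');st()
```

```text
t 8.07 clamp [-25.9  -3.3  40.6] F(clamp) [-7.27  2.01 -0.01] op -0.0 q [-0.77  0.46  1.83  0.59  1.21 -0.76]
scene 71 top z 116.3 [ 1.5 -0.9]
top 77 top z 114.4 [1.8 0.2]
t 8.18 clamp [-25.9  -3.3  40.6] F(clamp) [-6.1   1.98 -0.23] op -0.0 q [-0.77  0.46  1.83  0.59  1.21 -0.76]
```

The force rose to 7 N with the bottle on the centreline, so it is home. I'll back off, rise and go over to the handle.

Call:
step_arm(
  motion=[
    [-3, 0, 4, 0, 0, 0, 255],
    [-12, 0, 17, 0, 0, 0, 255],
    [-27, 0, 39, 0, 0, 0, 255],
    [-43, 0, 61, 0, 0, 0, 255],
    [-80, 0, 34, 0, 0, 0, 255],
    [-125, 0, 3, 0, 0, 0, 255],
    [-170, 0, -28, 0, 0, 0, 255],
    [-215, 0, -59, 0, 0, 0, 255],
    [-262, 0, -92, 0, 0, 0, 255],
    [-262, 0, -92, 0, 0, 0, 255],
  ],
)

```text
time_s: 9.43
eef_pos: [0.4945, -0.1773, 0.3131]
eef_rot: [0.276, 0.719, 0.519, -0.373]
wrist_force: [-0.1, -0.4, 0.0]
opening: -0.0
```

Run:
```python
from h import *
st(); stop('f')
row([183,0,310],10,-1); row([183,0,270],10,-1)
```

```text
t 9.43 clamp [-102.    -5.   313.1] F(clamp) [-0.44 -0.08  0.03] op -0.0 q [-0.89  0.12  1.62  0.51  1.73 -0.58]
scene 71 top z 116.6 [ 2.  -0.7]
top 77 top z 114.7 [1.6 0.2]
row [183, 0, 310] [ 161.5   -3.1 -233.6] [  0.  -25.   -0.1]
row [183, 0, 270] [ 194.2   -3.2 -210.7] [  0.  -25.   -0.1]
```

Call:
step_arm(
  motion=[
    [27, -0.5, -39, 0, -4, 0, 255],
    [54, -1, -78, 0, -8, 0, 255],
    [81, -1.5, -117, 0, -12, 0, 255],
    [108, -2, -156, 0, -17, 0, 255],
    [135, -2.5, -195, 0, -21, 0, 255],
    [161, -3, -233, 0, -25, 0, 255],
    [161, -3, -233, 0, -25, 0, 255],
    [161, -3, -233, 0, -25, 0, 255],
  ],
)

```text
time_s: 10.52
eef_pos: [0.5772, 0.0949, 0.3079]
eef_rot: [0.377, 0.619, 0.451, -0.521]
wrist_force: [-0.5, 0.1, -0.5]
opening: 0.001
```

Run:
```python
from h import *
st()
for q in((183,0,262),(182,0,250),(186,0,240),(193,0,230),(199,0,220),(204,0,210),(209,0,200),(213,0,190),(217,0,180),(220,0,170)): row(q,10,-1)
p,d=snap('scene','scene4');cv2.imwrite('pics/s4c.png',cv2.resize(p[160:370,240:450,::-1],(600,600)))
```

```text
t 10.53 clamp [182.5   0.8 307.9] F(clamp) [-0.06  0.49 -0.53] op 0.0 q [-0.14  0.1   1.55  0.17  1.46  0.16]
row (183, 0, 262) [45.3  1.   7.5] [ 0.  -0.   0.2]
row (182, 0, 250) [57.   1.  10.5] [ 0.  -0.   0.2]
row (186, 0, 240) [67.5  1.   8.3] [ 0.  -0.   0.2]
row (193, 0, 230) [78.6  1.1  3.2] [ 0.  -0.   0.2]
row (199, 0, 220) [89.5  1.1 -1. ] [ 0.  -0.   0.2]
row (204, 0, 210) [100.2   1.2  -4.2] [ 0.  -0.   0.2]
row (209, 0, 200) [110.9   1.2  -7.4] [ 0.  -0.   0.2]
row (213, 0, 190) [121.4   1.2  -9.6] [ 0.  -0.   0.2]
row (217, 0, 180) [132.    1.3 -11.8] [ 0.  -0.   0.2]
row (220, 0, 170) [142.4   1.3 -13. ] [ 0.  -0.   0.2]
```

View pics/s4c.png

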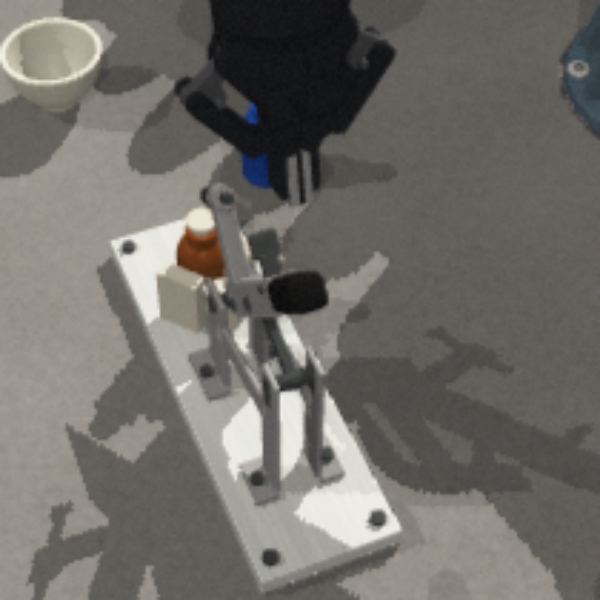

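The bottle sits in the V and the fingers are above the grip. Going down onto the handle.

Call:
step_arm(
  motion=[
    [20, 1, 3, 0, 0, 0, 255],
    [38, 1, 7, 0, 0, 0, 255],
    [45, 1, 7.5, 0, 0, 0, 255],
    [49, 1, 8.5, 0, 0, 0, 255],
    [53, 1, 9.5, 0, 0, 0, 255],
    [57, 1, 10.5, 0, 0, 0, 255],
    [61, 1, 9.8, 0, 0, 0, 255],
  ],
)

```text
time_s: 11.45
eef_pos: [0.5795, 0.0958, 0.2484]
eef_rot: [0.378, 0.62, 0.45, -0.52]
wrist_force: [0.4, 0.4, -0.9]
opening: -0.004
```

Run:
```python
from h import *
st()
```

```text
t 11.45 clamp [184.   -1.1 248.4] F(clamp) [ 0.48 -0.23 -0.93] op -0.0 q [-0.13  0.14  1.62  0.18  1.34  0.14]
```

Call:
step_arm(
  motion=[
    [4, 0, -1.7, 0, 0, 0, 255],
    [8, 0, -3.5, 0, 0, 0, 255],
    [12, 0, -5.2, 0, 0, 0, 255],
    [16, 0, -6.9, 0, 0, 0, 255],
    [20, 0, -8.5, 0, 0, 0, 255],
    [24, 0, -10, 0, 0, 0, 255],
    [28, 0, -11.3, 0, 0, 0, 255],
  ],
)

```text
time_s: 12.32
eef_pos: [0.5856, 0.1114, 0.2244]
eef_rot: [0.378, 0.621, 0.449, -0.518]
wrist_force: [0.8, 1.4, 6.1]
opening: 0.0
```

Run:
```python
from h import *
st()
p,d=snap('scene','scene5');cv2.imwrite('pics/s5c.png',cv2.resize(p[190:350,260:420,::-1],(600,600)))
```

```text
t 12.32 clamp [200.7  -2.  224.4] F(clamp) [ 1.54 -0.33  6.14] op 0.0 q [-0.11  0.18  1.63  0.18  1.29  0.16]
```

View pics/s5c.png

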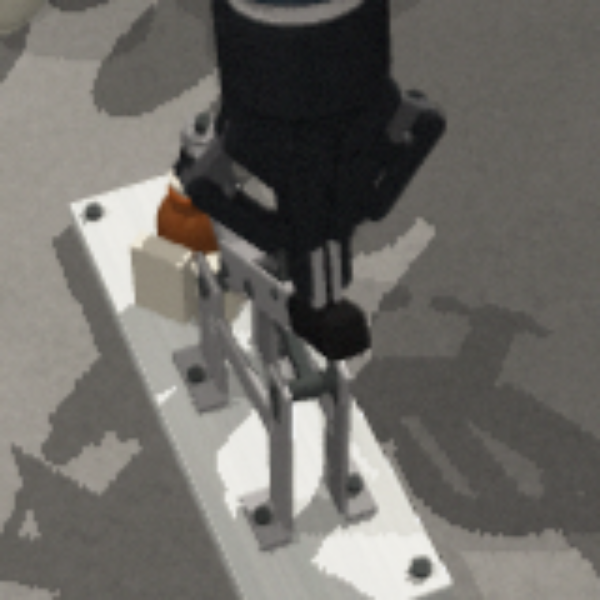

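Fingers press squarely on the grip, with 6 N in the wrist reading. Continuing along the arc.

Call:
step_arm(
  motion=[
    [4, -0.5, -1.2, 0, 0, 0, 255],
    [8, -1, -2.4, 0, 0, 0, 255],
    [12, -1, -3.3, 0, 0, 0, 255],
    [16, -1, -4.2, 0, 0, 0, 255],
    [20, -1, -5, 0, 0, 0, 255],
    [24, -1, -5.8, 0, 0, 0, 255],
    [28, -1, -6.6, 0, 0, 0, 255],
  ],
)

```text
time_s: 13.25
eef_pos: [0.5876, 0.1222, 0.1966]
eef_rot: [0.378, 0.621, 0.45, -0.519]
wrist_force: [2.0, 0.4, 4.0]
opening: -0.002
```

Call:
step_arm(
  motion=[
    [3, 0, -0.5, 0, 0, 0, 255],
    [6, 0, -1, 0, 0, 0, 255],
    [9, 0, -1.4, 0, 0, 0, 255],
    [12, 0, -1.8, 0, 0, 0, 255],
  ],
)

```text
time_s: 13.75
eef_pos: [0.5888, 0.1257, 0.1857]
eef_rot: [0.378, 0.621, 0.45, -0.519]
wrist_force: [1.7, -0.4, 10.1]
opening: 0.001
```

Run:
```python
from h import *
st()
```

```text
t 13.75 clamp [215.3  -0.6 185.7] F(clamp) [ 0.11 -1.71 10.08] op 0.0 q [-0.08  0.23  1.65  0.18  1.22  0.18]
```

Call:
step_arm(
  motion=[
    [2, 0, -0.3, 0, 0, 0, 255],
    [4, 0, -0.6, 0, 0, 0, 255],
    [6, 0, -0.8, 0, 0, 0, 255],
    [8, 0, -1, 0, 0, 0, 255],
    [10, 0, -1.1, 0, 0, 0, 255],
    [12, 0, -1.2, 0, 0, 0, 255],
  ],
)

```text
time_s: 14.5
eef_pos: [0.5897, 0.1286, 0.1738]
eef_rot: [0.378, 0.621, 0.45, -0.519]
wrist_force: [0.9, -0.3, 6.9]
opening: 0.0
```

Call:
step_arm(
  motion=[
    [2, 0, 0, 0, 0, 0, 255],
    [4, 0, 0, 0, 0, 0, 255],
    [6, 0, 0, 0, 0, 0, 255],
  ],
)

```text
time_s: 14.88
eef_pos: [0.59, 0.1298, 0.1677]
eef_rot: [0.378, 0.621, 0.45, -0.519]
wrist_force: [1.7, 0.9, 6.7]
opening: -0.004
```

Run:
```python
from h import *
st()
```

```text
t 14.88 clamp [219.6  -0.5 167.7] F(clamp) [ 1.4  -1.37  6.69] op -0.0 q [-0.07  0.26  1.66  0.18  1.18  0.18]
```

Call:
step_arm(
  motion=[
    [1.5, 0, 0, 0, 0, 0, 255],
    [3, 0, 0, 0, 0, 0, 255],
    [4.5, 0, 0, 0, 0, 0, 255],
    [6, 0, 0, 0, 0, 0, 255],
  ],
)

```text
time_s: 15.38
eef_pos: [0.5901, 0.1309, 0.1615]
eef_rot: [0.378, 0.621, 0.45, -0.519]
wrist_force: [3.3, 0.3, 4.5]
opening: -0.003
```

Call:
step_arm(
  motion=[
    [1.2, 0, 0, 0, 0, 0, 255],
    [2.4, 0, 0, 0, 0, 0, 255],
    [3.6, 0, 0, 0, 0, 0, 255],
  ],
)

```text
time_s: 15.75
eef_pos: [0.5898, 0.1314, 0.1574]
eef_rot: [0.377, 0.62, 0.45, -0.52]
wrist_force: [2.5, 0.9, 3.1]
opening: 0.0
```

Run:
```python
from h import *
st()
```

```text
t 15.75 clamp [221.    0.3 157.4] F(clamp) [ 1.62 -2.11  3.12] op 0.0 q [-0.07  0.27  1.67  0.18  1.17  0.18]
```

Call:
step_arm(
  motion=[
    [1, 0, 0, 0, 0, 0, 255],
    [2, 0, 0, 0, 0, 0, 255],
    [3, 0, 0, 0, 0, 0, 255],
  ],
)

```text
time_s: 16.12
eef_pos: [0.5898, 0.1319, 0.1545]
eef_rot: [0.377, 0.62, 0.45, -0.52]
wrist_force: [1.1, -0.3, 2.1]
opening: 0.001
```

Call:
step_arm(
  motion=[
    [1, 0, 0, 0, 0, 0, 255],
    [2, 0, 0, 0, 0, 0, 255],
    [2, 0, 0, 0, 0, 0, 255],
  ],
)

```text
time_s: 16.5
eef_pos: [0.5898, 0.1323, 0.1524]
eef_rot: [0.377, 0.62, 0.45, -0.52]
wrist_force: [0.1, 0.0, 0.2]
opening: 0.006
```

Run:
```python
from h import *
st()
p,d=snap('scene','scene6');cv2.imwrite('pics/s6c.png',cv2.resize(p[190:350,260:420,::-1],(600,600)))
```

```text
t 16.5 clamp [221.9   0.5 152.4] F(clamp) [ 0.03 -0.08  0.21] op 0.01 q [-0.07  0.28  1.67  0.19  1.16  0.18]
```

View pics/s6c.png

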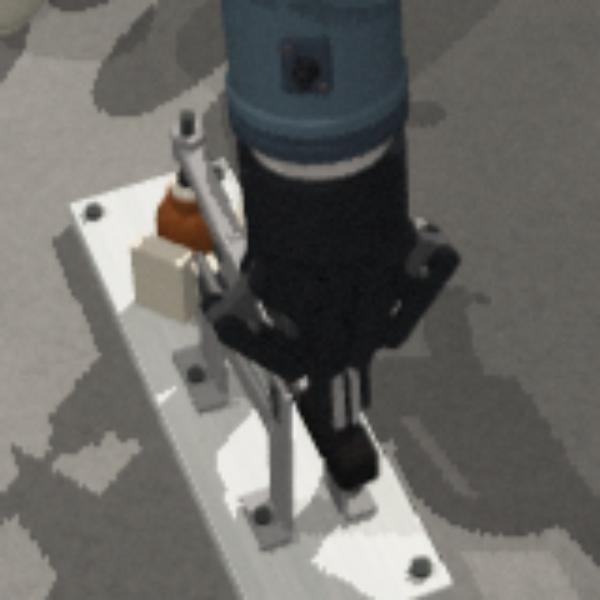

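The spindle is on the stopper and the force fell to about 0, so it has snapped over. I'll feel for the stop.

Call:
step_arm(
  motion=[
    [0.7, 0, 0, 0, 0, 0, 255],
    [1.4, 0, 0, 0, 0, 0, 255],
  ],
)

```text
time_s: 16.8
eef_pos: [0.5901, 0.1325, 0.1513]
eef_rot: [0.377, 0.62, 0.45, -0.52]
wrist_force: [-0.6, 0.4, -0.0]
opening: 0.003
```

Call:
step_arm(
  motion=[
    [0.7, 0, 0, 0, 0, 0, 255],
    [1.4, 0, 0, 0, 0, 0, 255],
  ],
)

```text
time_s: 17.05
eef_pos: [0.5904, 0.1328, 0.15]
eef_rot: [0.378, 0.62, 0.45, -0.52]
wrist_force: [0.4, -0.5, 0.7]
opening: 0.002
```

Call:
step_arm(
  motion=[
    [0.6, 0, 0, 0, 0, 0, 255],
    [1.2, 0, 0, 0, 0, 0, 255],
  ],
)

```text
time_s: 17.3
eef_pos: [0.5905, 0.1329, 0.1489]
eef_rot: [0.378, 0.62, 0.45, -0.52]
wrist_force: [-0.1, -0.4, 0.5]
opening: 0.001
```

Call:
step_arm(
  motion=[
    [0.6, 0, 0, 0, 0, 0, 255],
    [1.2, 0, 0, 0, 0, 0, 255],
  ],
)

```text
time_s: 17.55
eef_pos: [0.5906, 0.1331, 0.1477]
eef_rot: [0.378, 0.62, 0.45, -0.52]
wrist_force: [-0.5, -0.3, -0.3]
opening: -0.002
```

Call:
step_arm(
  motion=[
    [0.7, 0, 0, 0, 0, 0, 255],
    [1.4, 0, 0, 0, 0, 0, 255],
  ],
)

```text
time_s: 17.8
eef_pos: [0.5907, 0.1334, 0.1464]
eef_rot: [0.378, 0.62, 0.45, -0.52]
wrist_force: [-0.1, 0.1, -0.3]
opening: 0.002
```

Call:
step_arm(
  motion=[
    [0.7, 0, 0, 0, 0, 0, 255],
    [1.4, 0, 0, 0, 0, 0, 255],
  ],
)

```text
time_s: 18.05
eef_pos: [0.5908, 0.1335, 0.1452]
eef_rot: [0.378, 0.62, 0.45, -0.52]
wrist_force: [-0.4, -0.9, 2.1]
opening: -0.001
```

Run:
```python
from h import *
st()
```

```text
t 18.05 clamp [ 2.233e+02 -1.000e-01  1.452e+02] F(clamp) [-0.95  0.13  2.08] op -0.0 q [-0.07  0.29  1.68  0.19  1.14  0.18]
```

Call:
step_arm(
  motion=[
    [0.5, 0, 0, 0, 0, 0, 255],
    [1, 0, 0, 0, 0, 0, 255],
  ],
)

```text
time_s: 18.3
eef_pos: [0.5909, 0.1336, 0.1444]
eef_rot: [0.378, 0.62, 0.45, -0.52]
wrist_force: [-2.3, -2.1, 4.5]
opening: 0.004
```

Firm stop felt at about 5 N. Lifting off.

Call:
step_arm(
  motion=[
    [-5, 0, 0, 0, 0, 0, 255],
    [-30, 0, -10, 0, 0, 0, 255],
    [-70, 0, -25, 0, 0, 0, 255],
    [-120, 0, -60, 0, 0, 0, 255],
    [-160, 0, -110, 0, 0, 0, 255],
    [-160, 0, -110, 0, 0, 0, 255],
  ],
)

```text
time_s: 19.05
eef_pos: [0.6177, 0.2129, 0.3265]
eef_rot: [0.38, 0.622, 0.45, -0.516]
wrist_force: [0.2, 0.1, -0.8]
opening: -0.0
```

Run:
```python
from h import *
st()
for n in('scene','top'):
    p,d=snap(n,n+'7'); c=toc(cloud(n,d)); t=c[d>0]
    # stuff along clamp in slab |y|<16, profile of max z per x
    s=(abs(t[:,1])<16)&(t[:,2]>60)&(t[:,2]<200)&(t[:,0]>-30)&(t[:,0]<260); a=t[s]
    print(n,[(x,a[(a[:,0]>=x)&(a[:,0]<x+6)][:,2].max().round()) for x in range(-30,260,6) if ((a[:,0]>=x)&(a[:,0]<x+6)).any()])
    if n=='scene': cv2.imwrite('pics/s7c.png',cv2.resize(p[190:350,260:420,::-1],(600,600),interpolation=2))
```

```text
t 19.05 clamp [307.2  -1.  326.5] F(clamp) [ 0.17 -0.2  -0.76] op -0.0 q [0.07 0.22 1.38 0.16 1.47 0.37]
scene [(-12, np.float64(152.0)), (-6, np.float64(153.0)), (0, np.float64(169.0)), (6, np.float64(169.0)), (12, np.float64(153.0)), (18, np.float64(149.0)), (24, np.float64(145.0)), (30, np.float64(147.0)), (36, np.float64(144.0)), (42, np.float64(143.0)), (48, np.float64(142.0)), (54, np.float64(140.0)), (60, np.float64(140.0)), (66, np.float64(137.0)), (72, np.float64(148.0)), (78, np.float64(150.0)), (84, np.float64(149.0)), (90, np.float64(151.0)), (96, np.float64(150.0)), (102, np.float64(150.0)), (108, np.float64(151.0)), (114, np.float64(151.0)), (120, np.float64(149.0)), (126, np.float64(150.0)), (132, np.float64(149.0)), (138, np.float64(148.0)), (144, np.float64(150.0)), (150, np.float64(148.0)), (156, np.float64(147.0)), (162, np.float64(147.0)), (168, np.float64(176.0)), (174, np.float64(180.0)), (180, np.float64(177.0)), (186, np.float64(150.0)), (192, np.float64(149.0)), (198, np.float64(148.0)), (204, np.float64(148.0)), (210, np.float64(149.0)), (216, np.float64(148
[... 641 characters left out ...]
 (90, np.float64(150.0)), (96, np.float64(148.0)), (102, np.float64(150.0)), (108, np.float64(151.0)), (114, np.float64(150.0)), (120, np.float64(149.0)), (126, np.float64(151.0)), (132, np.float64(146.0)), (138, np.float64(148.0)), (144, np.float64(145.0)), (150, np.float64(147.0)), (156, np.float64(145.0)), (162, np.float64(147.0)), (168, np.float64(178.0)), (174, np.float64(176.0)), (180, np.float64(150.0)), (186, np.float64(149.0)), (192, np.float64(147.0)), (198, np.float64(148.0)), (204, np.float64(148.0)), (210, np.float64(149.0)), (216, np.float64(149.0)), (222, np.float64(146.0)), (228, np.float64(147.0)), (234, np.float64(147.0)), (240, np.float64(148.0)), (246, np.float64(143.0))]
```

View pics/s7c.png

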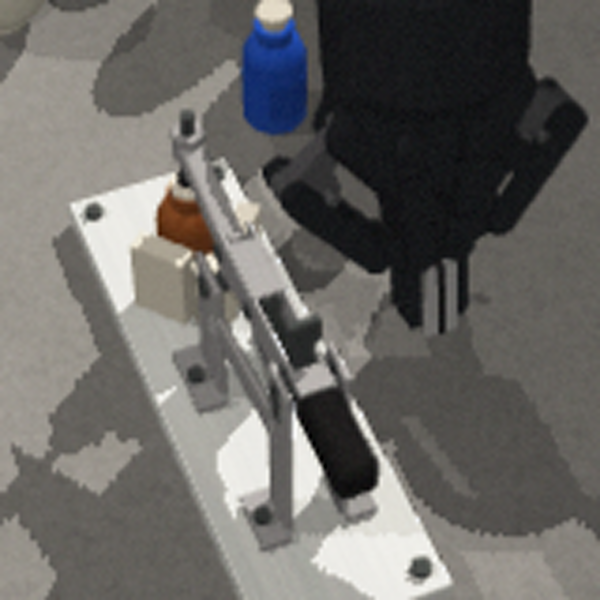

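The clamp is locked with the handle level and no finger on it. The release tab's rear face is at about x 180, with its top at 177. Next I'll approach behind it with the tip leaning towards the jaw.

Run:
```python
from h import *
st()
row([225,0,230],-20,-1)
```

```text
t 19.15 clamp [304.3   0.4 320.8] F(clamp) [ 0.13  0.14 -0.74] op 0.0 q [0.07 0.22 1.39 0.16 1.47 0.37]
row [225, 0, 230] [75.6  0.2 94. ] [  0.1 -30.1  -0.1]
```

Call:
step_arm(
  motion=[
    [15, 0, 19, 0, -6, 0, 255],
    [30, 0, 38, 0, -13, 0, 255],
    [45, 0, 56, 0, -19, 0, 255],
    [60, 0, 75, 0, -25, 0, 255],
    [75, 0, 94, 0, -30, 0, 255],
    [75, 0, 94, 0, -30, 0, 255],
    [75, 0, 94, 0, -30, 0, 255],
  ],
)

```text
time_s: 20.02
eef_pos: [0.5909, 0.1344, 0.2303]
eef_rot: [-0.481, -0.465, -0.337, 0.663]
wrist_force: [0.3, 0.1, 0.1]
opening: -0.001
```

Run:
```python
from h import *
st()
row([210,0,165],-20,-1);row([202,0,163],-20,-1)
```

```text
t 20.02 clamp [2.242e+02 1.000e-01 2.303e+02] F(clamp) [ 0.19 -0.24  0.07] op -0.0 q [ 0.19  0.4   1.37 -0.3   1.54  0.54]
row [210, 0, 165] [66.2  0.1 -8.8] [-0.  -0.1  0. ]
row [202, 0, 163] [70.8  0.1 -2. ] [-0.  -0.1  0. ]
```

Call:
step_arm(
  motion=[
    [25, 0, -4, 0, 0, 0, 255],
    [48, 0, -8, 0, 0, 0, 255],
    [60, 0, -9, 0, 0, 0, 255],
    [66, 0, -9, 0, 0, 0, 255],
    [66, 0, -9, 0, 0, 0, 255],
    [69, 0, -5, 0, 0, 0, 255],
    [71, 0, -2, 0, 0, 0, 255],
    [71, 0, -2, 0, 0, 0, 255],
  ],
)

```text
time_s: 21.02
eef_pos: [0.5842, 0.1131, 0.1633]
eef_rot: [-0.481, -0.465, -0.337, 0.663]
wrist_force: [-1.3, 0.3, 0.2]
opening: 0.002
```

Run:
```python
from h import *
st()
for q in((196,0,163),(190,0,163),(187,0,163),(182,0,163),(179,0,163),(180,0,250),(185,0,330)): row(q,-20,-1)
p,d=snap('scene','scene8');cv2.imwrite('pics/s8c.png',cv2.resize(p[190:350,260:420,::-1],(600,600),interpolation=2))
```

```text
t 21.02 clamp [ 2.019e+02 -1.000e-01  1.633e+02] F(clamp) [-0.11  1.34  0.16] op 0.0 q [ 0.16  0.44  1.47 -0.31  1.41  0.55]
row (196, 0, 163) [ 2.3 -0.1  5.4] [-0.  -0.1 -0.1]
row (190, 0, 163) [ 4.4 -0.1 11.1] [-0.  -0.1 -0.1]
row (187, 0, 163) [ 5.4 -0.1 13.9] [-0.  -0.1 -0.1]
row (182, 0, 163) [ 7.1 -0.1 18.6] [-0.  -0.1 -0.1]
row (179, 0, 163) [ 8.1 -0.1 21.4] [-0.  -0.1 -0.1]
row (180, 0, 250) [-74.   -0.   50.2] [-0.  -0.1 -0.1]
row (185, 0, 330) [-1.509e+02  1.000e-01  7.270e+01] [-0.  -0.1 -0.1]
```

View pics/s8c.png

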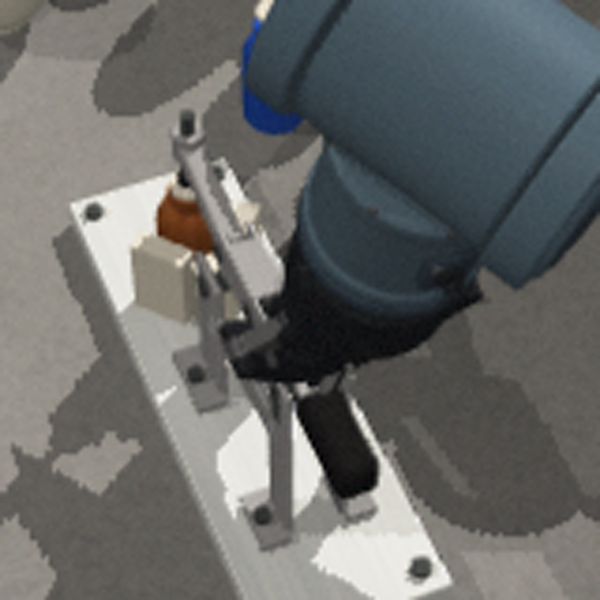

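Call:
step_arm(
  motion=[
    [2.5, 0, 6, 0, 0, 0, 255],
    [4, 0, 10, 0, 0, 0, 255],
    [5.4, 0, 14, 0, 0, 0, 255],
    [6.8, 0, 18, 0, 0, 0, 255],
    [8, 0, 21, 0, 0, 0, 255],
    [8, 0, 21, 0, 0, 0, 255],
    [-1.5, 0, 24, 0, 0, 0, 255],
    [-11, 0, 27.5, 0, 0, 0, 255],
    [-20, 0, 31, 0, 0, 0, 255],
    [-33, 0, 35, 0, 0, 0, 255],
  ],
)

```text
time_s: 22.32
eef_pos: [0.577, 0.0918, 0.2067]
eef_rot: [-0.481, -0.464, -0.337, 0.663]
wrist_force: [-1.2, -4.4, 2.9]
opening: 0.001
```

Run:
```python
from h import *
st()
row((185,0,330),-20,-1)
```

```text
t 22.32 clamp [1.795e+02 1.000e-01 2.067e+02] F(clamp) [-4.59 -0.25  2.87] op 0.0 q [ 0.13  0.36  1.47 -0.32  1.47  0.5 ]
row (185, 0, 330) [-1.177e+02  1.000e-01  3.700e+01] [-0.  0.  0.]
```

It tripped, and the handle is following the finger up. I'll keep lifting and clear off.

Call:
step_arm(
  motion=[
    [-11, 0, 4, 0, 0, 0, 255],
    [-22, 0, 8, 0, 0, 0, 255],
    [-33, 0, 12, 0, 0, 0, 255],
    [-45, 0, 15, 0, 0, 0, 255],
    [-60, 0, 19, 0, 0, 0, 255],
    [-80, 0, 23, 0, 0, 0, 255],
    [-118, 0, 25, 0, 0, 0, 255],
    [-170, 0, 0, 0, 0, 0, 255],
    [-200, 0, -30, 0, 0, 0, 255],
    [-200, 0, -30, 0, 0, 0, 255],
  ],
)

```text
time_s: 23.58
eef_pos: [0.608, 0.1875, 0.3864]
eef_rot: [-0.483, -0.466, -0.337, 0.66]
wrist_force: [-0.0, -0.9, -0.8]
opening: 0.001
```

Run:
```python
from h import *
st(); stop('z')
p=np.load('zscene.npz')['p'];a=cv2.resize(p[180:360,240:420,::-1],(600,600),interpolation=2)
cv2.imwrite('pics/s9c.png',a)
```

```text
t 23.57 clamp [2.800e+02 3.000e-01 3.864e+02] F(clamp) [-0.9  -0.26 -0.79] op 0.0 q [ 0.26  0.4   1.06 -0.3   1.85  0.51]
scene 73 top z 109.8 [ 2.  -1.4]
top 68 top z 108.4 [ 2.4 -0.5]
```

View pics/s9c.png

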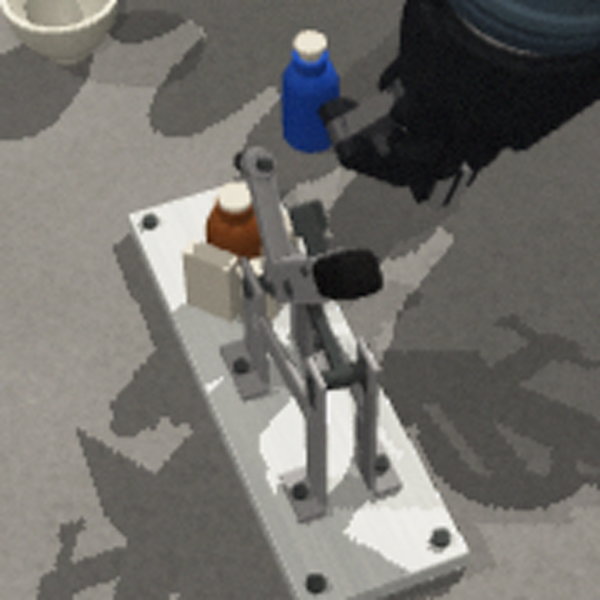

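```bash
python3 -c "
from h import *
print(ctrl.hand_in())"
```

```text
the job is handed in; nothing more can be done
None
```

The job is done and handed in at about 24 s of the 58 s allowed. `hand_in` gives no verdict.

- **Bottle:** I slid it home with shut fingers until both V faces resisted, at about 7 N.
- **Clamp:** I pressed the handle down with up to about 10 N on the wrist sensor. It snapped over centre, I felt the stop at about 5 N, and it stayed locked when I lifted off.
- **Release:** I pushed the thumb lever towards the jaw. The clamp tripped and I let the handle rise gently to fully open.

**Last checks:**
- The scene image shows the jaw and handle wide open, the bottle upright in the V-block and the gripper well clear.
- The stopper top dropped about 6–7 mm, from about 115–116 mm to about 109 mm. That matches pressed home, although the depth readings sit about 2 mm above the nominal 106.5 mm. They read about as high before pressing, so I took it as bias.
- The bottle axis reads about 2 mm from my plate-based estimate of the nest. It stayed within about 1 mm of where it sat when it first touched both faces.
- The mortar and blue bottle look undisturbed in the last image. I did not measure the positions of the amber bottle, jar and mortar again; nothing was moved near them.

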